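Step stock-sample jars under the pantry code reader

TASK

First swing the blue reader arm in over the slide tray until it is fully home against its stop. Then slide the tray so that the orange pointer stands over the white dot on the lid of the jar whose colour is beside the single black dot on the order board, let go and leave the tray standing untouched for a full second so it can be read, then do the same for the jar whose colour is beside the two black dots and leave it there. Leave the reader arm home and do not disturb the mug, the pump bottle or the tin.

Things in the scene. Friction and masses are not known exactly. Their poses are not given: they have to be found in the camera images.
- stand: Code-reader stand fixed to the table: grey bed plate 310 x 400 x 16 mm carrying the slides, with a steel column (28 mm thick) on its far side, 150 mm along +x from the origin. Origin on the table under the place where the pointer stands when the arm is home; x points away from the robot to the column, y to the left along the lower slide.
- tray: White tray 136 (x) x 284 (y) x 8 mm, top face 52 mm above the table, with a black knob at each end. On crossed slides it shifts along the stand's x (55 mm either way from the middle) and y (85 mm either way), never turns, and stays where left (1.5 N friction per slide). Holds four fixed jars, lids 38 mm wide. Origin at table height under the tray's middle, axes as the stand's.
- dot_red (a point): Centre of the white dot (14 mm wide) on top of the red lid, 85 mm above the table, at (-32, +60) mm from the tray's middle. The yellow lid is beside it at (+32, +60).
- dot_blue (a point): Centre of the white dot (14 mm wide) on top of the blue lid, 85 mm above the table, at (+32, -60) mm from the tray's middle. The green lid is beside it at (-32, -60).
- knob_left (a point): Top centre of the tray's left knob: upright cylinder 20 mm wide, from 52 to 92 mm above the table, at (0, +120) mm from the tray's middle. Grip from above, fingers closing along the stand's x. While the red or yellow lid is under the pointer it stands close beside the reader head, with no room for a gripper.
- knob_right (a point): The same for the right black knob, at (0, -120) mm from the tray's middle; there is no room for a gripper at it when the blue or green lid is under the pointer.
- reader_arm (a joint): Angle of the blue reader arm about its upright hinge on the column, rad: 0 = home against its stop, arm pointing from the column to the robot (the stand's -x), pointer over the middle of the stand; it grows as the head swings to the stand's left (+y), up to 1.25. It is stiff (about 2 N at the head) and stays where it is left.
- swing_hinge (a point): Point on the arm's upright hinge axis, 146 mm above the table.
- grip_post (a point): Centre of the top of the arm's grip post: upright black cylinder 18 mm wide, 42 mm tall, from 165 to 207 mm above the table, on top of the grey reader head, 150 mm from the hinge axis. The head is a box 66 x 60 mm, from 111 to 165 mm above the table.
- pointer (a point): Tip of the orange pointer under the reader head, 95 mm above the table, straight below the grip post.
- order_board: Small blue-framed white board lying fixed on the table, 130 x 85 x 8 mm. Origin in the middle of its underside; x (the long side) points roughly away from the robot. On its -x half, nearer the robot, one black dot (first jar); on its +x half two black dots (second jar); a coloured magnet is beside each.
- magnet_red: Red disc magnet 28 mm wide, 8 mm high, fixed on the board, 30 mm to the -x side (first) or the +x side (second) of its middle. Origin in the middle of its underside.
- magnet_blue: Blue disc magnet, the same size, fixed in the other place.
- mug: White mug, 76 mm wide, 85 mm tall, loose bystander. Origin in the middle of its underside.
- pump_bottle: White pump bottle with blue band, 58 mm wide, 155 mm tall, loose bystander. Origin in the middle of its underside.
- tea_tin: Green tin with pale label, 72 mm wide, 90 mm tall, loose bystander. Origin in the middle of its underside.
Mind the look-alikes: they are no part of the job. Several things have the shape of the order_board; the one meant has the colours described above.

How it is judged:
On the way, in this order (a step that is already met when the one before it is completed fails the run):
1. the reader arm is swung home (within 0.05 rad of its stop) (value of joint reader_arm below 0.05 rad), for 0.2 s.
2. the first jar's dot is under the pointer (within 7 mm), arm home, tray still and untouched, for 0.8 s (((x of magnet_red in the frame of order_board below 0 m and value of joint reader_arm below 0.05 rad and horizontal distance between dot_red and pointer below 0.007 m and contact force between each of the fingers, the arm and tray below 0.1 N and linear speed of tray below 0.01 m/s) or (not (x of magnet_red in the frame of order_board below 0 m) and value of joint reader_arm below 0.05 rad and horizontal distance between dot_blue and pointer below 0.007 m and contact force between each of the fingers, the arm and tray below 0.1 N and linear speed of tray below 0.01 m/s))), for 0.8 s.
3. the second jar's dot is under the pointer (within 7 mm), arm home, tray still and untouched, for 0.8 s (((x of magnet_red in the frame of order_board below 0 m and value of joint reader_arm below 0.05 rad and horizontal distance between dot_blue and pointer below 0.007 m and contact force between each of the fingers, the arm and tray below 0.1 N and linear speed of tray below 0.01 m/s) or (not (x of magnet_red in the frame of order_board below 0 m) and value of joint reader_arm below 0.05 rad and horizontal distance between dot_red and pointer below 0.007 m and contact force between each of the fingers, the arm and tray below 0.1 N and linear speed of tray below 0.01 m/s))), for 0.8 s.
At the end, for the whole second after the job is handed in: The reader arm is home (within 0.05 rad of its stop), and the white dot of the second jar on the order board (the colour beside two black dots) is within 7 mm horizontally of the pointer, with the tray still and untouched (((x of magnet_red in the frame of order_board below 0 m and value of joint reader_arm below 0.05 rad and horizontal distance between dot_blue and pointer below 0.007 m and contact force between each of the fingers, the arm and tray below 0.1 N and linear speed of tray below 0.01 m/s) or (not (x of magnet_red in the frame of order_board below 0 m) and value of joint reader_arm below 0.05 rad and horizontal distance between dot_red and pointer below 0.007 m and contact force between each of the fingers, the arm and tray below 0.1 N and linear speed of tray below 0.01 m/s))).
It fails at once if the mug is moved more than 20 mm or tipped (distance of mug from where it was at the start of the episode above 0.02 m or angle between mug's own z axis and vertical above 0.3 rad).
It fails at once if the pump bottle is moved more than 20 mm or tipped (distance of pump_bottle from where it was at the start of the episode above 0.02 m or angle between pump_bottle's own z axis and vertical above 0.3 rad).
It fails at once if the tea tin is moved more than 20 mm or tipped (distance of tea_tin from where it was at the start of the episode above 0.02 m or angle between tea_tin's own z axis and vertical above 0.3 rad).
It also fails if it takes over 66 s, if anything falls off the work surface, if the arm or the gripper's body presses on something with over 40 N, if the wrist force passes 120 N, or if a joint passes its speed limit or range.

ROBOT

A 6-joint arm with a two-finger parallel gripper is mounted at the origin on the work surface. World frame = base frame: x ahead of the robot, y to its left, z up, the work surface at z = 0. Lengths are in m, angles in rad, forces in N, time in s.
With the tool pointing down it reaches from about 0.35 to 0.975 m from the base axis. Payload 4.9 kg.
Tool frame: the origin (TCP) lies midway between the tips of the shut fingers; the grasp point (between the pads) lies 19 mm behind it (env.grasp_offset is the distance from the TCP to the grasp point, in m); z points along the fingers, y is the line along which they close (so a half turn about z gives the same grasp; the last joint's range is limited). The gripper opens to 85 mm and grips with 20 to 120 N. Pads are 22 mm wide; open, the fingers measure 114 mm over their backs; the gripper's body (76 mm by 85 mm) begins 54 mm behind the grasp point. The pads swing forward as they close: fully open they stand 13 mm farther back than shut.
Start: joints at [1.104, 0.053, 1.613, -0, 1.476, -0.119], TCP at [0.213, 0.588, 0.201] pointing down, gripper open.
Joint ranges: [-3.01, 3.01], [-1.01, 2.22], [0.06, 2.58], [-1.02, 4.17], [0.09, 2.62], [-3.14, 3.14]. Speed limits (rad/s): [2.57, 2.57, 3.14, 3.14, 3.14, 3.14].

INTERFACE

Orientations are given as a rotation vector (axis times angle).
In Python, from station import observe, viewer, order, env gives the robot as it stands.
- The arm moves only by the tool apply_moves, never from a script. Its argument "rows" is a list of rows, each an object with "rotation": the turn, a rotation vector about the tool's x, y, z in degrees, a list of three; "dp": the shift along the tool's x, y, z in m, a list of three; "hand": the opening, from 0 (shut) to 1 (fully open). In form: [{"rotation": [wx, wy, wz], "dp": [tx, ty, tz], "hand": hand}, ...]. A call has 1 to 20 rows; each row is the pose to reach, as a shift and turn from the pose commanded when the call began, along the tool's axes at that moment; what a row does not reach only later rows make up. A row lasts 1/8 s, in which the tool goes at most 62.5 mm and 10.7 degrees, less where a joint would pass 70% of its speed; a pose out of reach is approached as far as the arm can. A call with a gripper value outside its range is refused whole. The fingers move at their own pace and stop on an object; "grip_force" is the grip in N (left out, the last holds). Time passes only in rows, so rows that repeat a pose let the fingers close. It gives the time, the measured TCP pose, the force, the opening and the grip force at its end, in the units of the state.
- observe(): the state, without advancing time (a new reading comes with each control period).
- viewer.snapshot(name): name is "scene" or "side" or "wrist"; returns a dict with "img" (384x512x3 uint8, red, green, blue), "camera_matrix" (3x3 intrinsics, pixels), "eye" and "attitude" of the camera in the world. Camera axes: x right, y up, looking along -z (the intrinsics and any distortion apply to the point x, -y, -z); pixel columns grow to the right and rows downward; lengths in m; the calibration is good to about 2 mm. A picture is of the moment at which its call begins. There is no depth.
- order.hand_in(): hands the job in; it is judged then, once.
The state is a dict: "time_s": time; "qpos": joint angles; "qvel": joint speeds; "tau": joint torques, N m; "ee_pos": TCP position; "eef_rot": TCP orientation; "contact_force": force on the tool from outside, world axes, zero at the start; "torque": the same for the moment, N m; "width": opening from 0.0 (shut) to 1.0 (fully open); "grip_force": force on a finger pad.
Only numpy, scipy, OpenCV 4.12 (cv2) and the standard library are available. Lean on these libraries where they do the work, as an engineer would, in place of code of your own. Each camera call takes 0.05 s, during which the arm holds its last target. There are 200 camera calls.

## Working session

There is one attempt and no reset: what is moved stays moved. The work goes in short steps, Python scripts to look and compute and a tool call to move; the robot and the scene stay as the last step left them, time stands still between calls to the robot, and variables do not carry over. Pictures are saved under pics/ and viewed, at most 10 in all, crops included, and the job is handed in when it is done.

Besides the shell and the picture viewer there is one more tool, called after "Call:" by a JSON object that holds its "method" and its "body". apply_moves: Moves the arm, as the interface text tells. Its arguments: {"type":"object","properties":{"rows":{"type":"array","items":{"type":"object","properties":{"rotation":{"type":"array","items":{"type":"number"}},"dp":{"type":"array","items":{"type":"number"}},"hand":{"type":"number"}}}},"grip_force":{"type":"number"}},"required":["rows"]}

```bash
mkdir -p pics; cat > h.py <<'E'
import numpy as np, cv2
from station import observe, viewer, order, env
def snap(n,save=None):
    s=viewer.snapshot(n)
    if save: cv2.imwrite('pics/'+save,s['img'][:,:,::-1])
    return s
def ray(s,px):
    K=np.array(s['camera_matrix']); d=np.linalg.inv(K)@np.array([px[0],px[1],1.]); d=np.array([d[0],-d[1],-d[2]])
    A=np.array(s['attitude'])
    R=A if A.shape==(3,3) else cv2.Rodrigues(A.astype(float))[0]
    return np.array(s['eye'],float), R@d
def onplane(s,px,z):
    e,d=ray(s,px); return e+d*(z-e[2])/d[2]
E
python3 - <<'E'
from h import *
a=snap('scene','s1.png');b=snap('side','d1.png')
for s in(a,b): print({k:v for k,v in s.items() if k!='img'})
print(observe())
cv2.imwrite('pics/both1.png',cv2.resize(np.vstack([a['img'],b['img']])[:,:,::-1],None,fx=.78,fy=.78))
E
```

```text
{'camera_matrix': array([[473.81774283,   0.        , 264.69924512],
       [  0.        , 473.81774283, 192.55568525],
       [  0.        ,   0.        ,   1.        ]]), 'eye': array([ 1.458126  , -0.88488675,  1.43110739]), 'attitude': array([0.71590934, 0.3277604 , 0.84420795])}
{'camera_matrix': array([[352.93260386,   0.        , 260.52216252],
       [  0.        , 352.93260386, 192.47177163],
       [  0.        ,   0.        ,   1.        ]]), 'eye': array([ 0.0524662 , -0.66864669,  0.9645793 ]), 'attitude': array([ 0.71344579, -0.23517303, -0.61971641])}
{'time_s': 0.1, 'qpos': array([ 1.10398541e+00,  5.32899870e-02,  1.61414471e+00,  2.85050910e-05,
        1.47598986e+00, -1.19016117e-01]), 'qvel': array([-1.85517323e-04, -4.24747469e-03, -3.20663593e-03, -9.99868483e-05,
        2.01280839e-03,  6.62888347e-04]), 'tau': array([ 3.19439541e-04, -3.94908321e+01, -3.71362603e+01, -1.32690957e-04,
        3.90381902e-03,  6.35742445e-07]), 'ee_pos': array([0.21274076, 0.58703133, 0.20029369]), 'eef_rot': array([-5.43473280e-01, -3.09366123e+00,  2.74161665e-03]), 'contact_force': array([-0.05211754,  0.88860557, -0.36154417]), 'torque': array([ 0.00413953, -0.00225729,  0.01976827]), 'grip_force': 0.0, 'width': 1.0028096958768256}
```

View pics/s1.png

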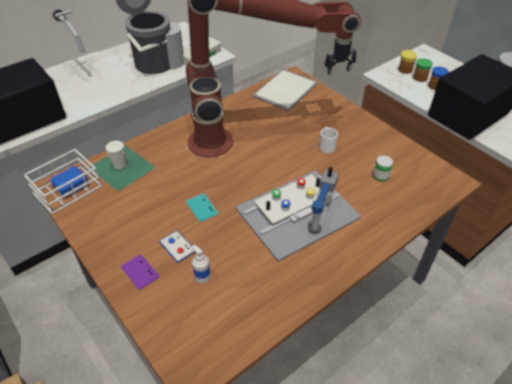

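View pics/d1.png

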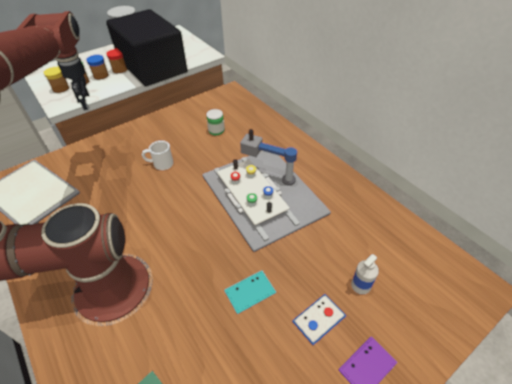

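Scene and side views: the stand is at scene (298,213) / side (265,198), with the blue arm swung to +y. There are four board-shaped things: the white, blue-framed one at side (318,318) / scene (178,246), teal at (250,291), purple at (368,362), and a green mat at (150,380). The white, blue-framed one fits because it carries the blue and red magnets. I'll confirm it in an enlarged crop.

```bash
python3 - <<'E'
from h import *
a=cv2.imread('pics/s1.png');b=cv2.imread('pics/d1.png')
c1=cv2.resize(b[285:350,280:360],(480,390),interpolation=cv2.INTER_CUBIC)
c2=cv2.resize(b[120:250,195:335],(420,390),interpolation=cv2.INTER_CUBIC)
c3=cv2.resize(a[160:260,230:370],(300,214))
cv2.imwrite('pics/crop1.png',cv2.resize(np.hstack([c1,c2]),(800,347)))
A=snap('scene');B=snap('side')
for n,p,z in[('hi',(317,231),.0),]: print(n,onplane(A,p,z))
for s,pts in((A,dict(red=(302,182),yel=(312,192),grn=(277,194),blu=(285,204))),(B,dict(red=(235,176),yel=(251,171),grn=(252,199),blu=(268,191)))):
  for n,p in pts.items(): print(n,onplane(s,p,.085).round(3))
print('post',onplane(A,(331,170),.207),onplane(B,(251,133),.207))
for p in((317,304),(328,312),(313,325)): print(onplane(B,p,.016).round(3))
for n,p in dict(mug=(160,165),tin=(215,132),bot=(362,290)).items(): print(n,onplane(B,p,0).round(3))
E
```

```text
hi [0.69632843 0.02067092 0.        ]
red [0.52  0.095 0.085]
yel [0.586 0.088 0.085]
grn [ 0.508 -0.026  0.085]
blu [ 0.568 -0.037  0.085]
red [0.509 0.089 0.085]
yel [0.568 0.075 0.085]
grn [ 0.493 -0.034  0.085]
blu [ 0.557 -0.038  0.085]
post [0.62627869 0.13426278 0.207     ] [0.6068162  0.12287208 0.207     ]
[ 0.44  -0.414  0.016]
[ 0.449 -0.449  0.016]
[ 0.391 -0.451  0.016]
mug [0.35  0.395 0.   ]
tin [0.637 0.441 0.   ]
bot [ 0.582 -0.458  0.   ]
```

View pics/crop1.png

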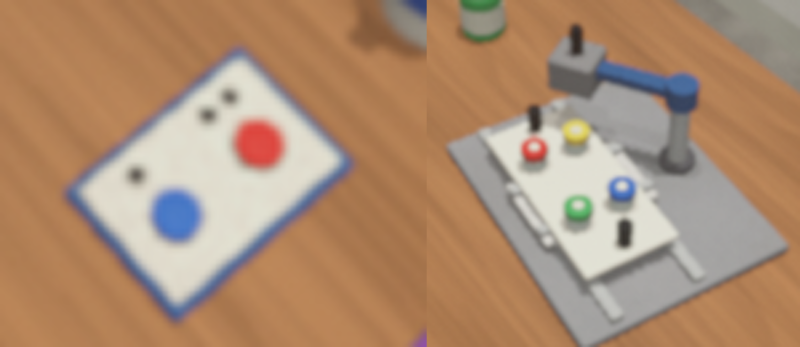

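The order is blue first (single dot, nearer the robot) and red second. I'll move above the stand for a closer look.

```bash
cat >> h.py <<'E'
from scipy.spatial.transform import Rotation as Ro
def go(pos,yaw):  # yaw(deg) = direction of tool y; print shift & turn from now
    o=observe(); p=np.array(o['ee_pos']); R=Ro.from_rotvec(o['eef_rot'])
    c,s=np.cos(np.radians(yaw)),np.sin(np.radians(yaw))
    T=Ro.from_matrix(np.array([[-s*-1*-1*-1 if 0 else s,c,0],[-c,s,0],[0,0,-1]]))
    T2=Ro.from_matrix(T.as_matrix()@np.diag([-1,-1,1]))
    r=min([(R.inv()*t).as_rotvec(degrees=True) for t in(T,T2)],key=np.linalg.norm)
    print('dp',R.inv().apply(np.array(pos)-p).round(4),'rot',r.round(2),'d',np.linalg.norm(np.array(pos)-p).round(3))
E
python3 - <<'E'
from h import *
R=Ro.from_rotvec(observe()['eef_rot']).as_matrix();print(R.round(3),np.linalg.det(R))
go((.53,.04,.42),-7)
E
```

```text
[[-0.94   0.341 -0.001]
 [ 0.341  0.94  -0.001]
 [ 0.    -0.001 -1.   ]] 1.0000000000000004Traceback (most recent call last):
  File "<stdin>", line 3, in <module>
  File "h.py", line 18, in go
    T=Ro.from_matrix(np.array([[-s*-1*-1*-1 if 0 else s,c,0],[-c,s,0],[0,0,-1]]))
  File "scipy/spatial/transform/_rotation.pyx", line 1143, in scipy.spatial.transform._rotation.Rotation.from_matrix
ValueError: Non-positive determinant (left-handed or null coordinate frame) in rotation matrix 0: [[-0.12186934  0.99254615  0.        ]
 [-0.99254615 -0.12186934  0.        ]
 [ 0.          0.         -1.        ]].
```

```bash
sed -i 's/    T=Ro.*/    T=Ro.from_matrix(np.array([[-s,c,0],[c,s,0],[0,0,-1]]))/' h.py
python3 - <<'E'
from h import *
go((.53,.04,.42),-7)
E
```

```text
dp [-0.4847 -0.4066 -0.2189] rot [-7.000e-02  5.000e-02  7.707e+01] d 0.669
```

Call:
{"method": "apply_moves", "body": {"rows": [{"rotation": [0, 0, 77], "dp": [-0.485, -0.407, -0.219], "hand": 1}, {"rotation": [0, 0, 77], "dp": [-0.485, -0.407, -0.219], "hand": 1}, {"rotation": [0, 0, 77], "dp": [-0.485, -0.407, -0.219], "hand": 1}, {"rotation": [0, 0, 77], "dp": [-0.485, -0.407, -0.219], "hand": 1}, {"rotation": [0, 0, 77], "dp": [-0.485, -0.407, -0.219], "hand": 1}, {"rotation": [0, 0, 77], "dp": [-0.485, -0.407, -0.219], "hand": 1}, {"rotation": [0, 0, 77], "dp": [-0.485, -0.407, -0.219], "hand": 1}, {"rotation": [0, 0, 77], "dp": [-0.485, -0.407, -0.219], "hand": 1}, {"rotation": [0, 0, 77], "dp": [-0.485, -0.407, -0.219], "hand": 1}, {"rotation": [0, 0, 77], "dp": [-0.485, -0.407, -0.219], "hand": 1}, {"rotation": [0, 0, 77], "dp": [-0.485, -0.407, -0.219], "hand": 1}, {"rotation": [0, 0, 77], "dp": [-0.485, -0.407, -0.219], "hand": 1}, {"rotation": [0, 0, 77], "dp": [-0.485, -0.407, -0.219], "hand": 1}, {"rotation": [0, 0, 77], "dp": [-0.485, -0.407, -0.219], "hand": 1}]}}

```text
time_s: 1.95
ee_pos: [0.5296, 0.0408, 0.4198]
eef_rot: [-2.349, -2.085, 0.001]
contact_force: [-0.1, 0.3, -0.4]
width: 0.999
grip_force: 0.0
```

```bash
python3 - <<'E'
from h import *
s=snap('wrist','w1.png');print({k:v for k,v in s.items() if k!='img'});np.savez('w1.npz',**s)
E
```

```text
{'camera_matrix': array([[338.14407636,   0.        , 251.2847908 ],
       [  0.        , 338.14407636, 186.44492936],
       [  0.        ,   0.        ,   1.        ]]), 'eye': array([0.53825073, 0.11091845, 0.59271307]), 'attitude': array([-0.28316898,  0.01811658, -0.11934953])}
```

View pics/w1.png

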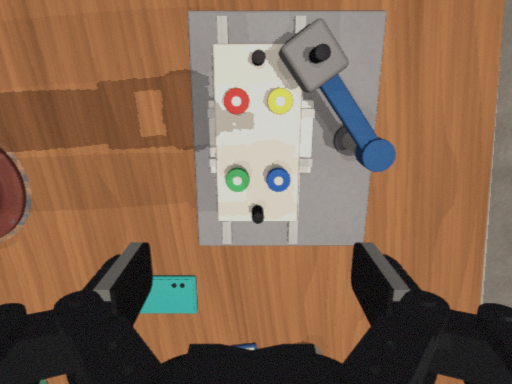

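The wrist view is clear: white dots at red (236,101), yellow (280,101), green (238,180) and blue (278,180), the grip post at (320,53), and the hinge hub at (375,155). Next I'll refine these.

```bash
cat >> h.py <<'E'
def lids(s,guess,z=.085):
    """white dot centres near guesses: bright low-saturation blob enclosed in coloured ring"""
    hsv=cv2.cvtColor(s['img'],cv2.COLOR_RGB2HSV); out={}
    for n,(u,v) in guess.items():
        m=((hsv[:,:,1]>110)).astype(np.uint8)
        n0,l,st,ce=cv2.connectedComponentsWithStats(m)
        i=min((i for i in range(1,n0) if 60<st[i,4]<2500),key=lambda i:np.hypot(*(ce[i]-(u,v))))
        cs,_=cv2.findContours((l==i).astype(np.uint8),cv2.RETR_CCOMP,cv2.CHAIN_APPROX_NONE)
        hole=np.zeros_like(m); c=_ [0]
        best=[k for k in range(len(cs)) if c[k][3]>=0]
        pts=cs[max(best,key=lambda k:cv2.contourArea(cs[k]))] if best else cs[0]
        p=cv2.minEnclosingCircle(pts)[0]
        out[n]=onplane(s,p,z); print(n,np.round(p,1),st[i,4],bool(best),out[n].round(4))
    return out
E
python3 - <<'E'
from h import *
s=dict(np.load('w1.npz'))
L=lids(s,dict(red=(236,101),yel=(280,101),grn=(238,180),blu=(278,180)))
P=np.array([L[k][:2] for k in('red','yel','grn','blu')]);Q=np.array([(-32,60),(32,60),(-32,-60),(32,-60)])/1000
c=P.mean(0);d=P-c
a=np.arctan2((Q[:,0]*d[:,1]-Q[:,1]*d[:,0]).sum(),(Q*d).sum());print('tray',c,'yaw',np.degrees(a),'scale',np.linalg.norm(d)/np.linalg.norm(Q))
for p in((190,11.5),(384.5,11.5),(367.5,245.5),(197,245.5)): print('plate',onplane(s,p,.016).round(4))
for n,p,z in(('post',(321,53),.207),('hub',(377,155),.165),('hub',(377,155),.18),('knobL',(258.5,58),.092),('knobR',(257.5,212),.092)): print(n,onplane(s,p,z).round(4))
A=snap('scene');B=snap('side')
np.savez('A.npz',**A);np.savez('B.npz',**B)
E
```

```text
red [235.9 100.9] 421 True [0.5133 0.0957 0.085 ]
yel [279.8 100.9] 398 True [0.5767 0.088  0.085 ]
grn [237.  180.1] 307 True [ 0.4991 -0.023   0.085 ]
blu [278.  180.5] 335 True [ 0.5624 -0.0313  0.085 ]
tray [0.53789279 0.03232453] yaw -6.920461999751954 scale 0.9983418624209769
plate [0.4573 0.2348 0.016 ]
plate [0.7553 0.1987 0.016 ]
plate [ 0.7195 -0.1961  0.016 ]
plate [ 0.4028 -0.158   0.016 ]
post [0.6159 0.1375 0.207 ]
hub [0.6879 0.0096 0.165 ]
hub [0.6827 0.0132 0.18  ]
knobL [0.5525 0.1494 0.092 ]
knobR [ 0.5249 -0.0767  0.092 ]
```

```bash
python3 - <<'E'
from h import *
go((.616,.1375,.25),30); go((.616,.1375,.177),30)
E
```

```text
dp [0.1065 0.0741 0.1702] rot [-2.000e-02 -1.000e-02 -3.684e+01] d 0.214
dp [0.1065 0.0741 0.2432] rot [-2.000e-02 -1.000e-02 -3.684e+01] d 0.276
```

Call:
{"method": "apply_moves", "body": {"rows": [{"rotation": [0, 0, -37], "dp": [0.1065, 0.074, 0.17], "hand": 1}, {"rotation": [0, 0, -37], "dp": [0.1065, 0.074, 0.17], "hand": 1}, {"rotation": [0, 0, -37], "dp": [0.1065, 0.074, 0.17], "hand": 1}, {"rotation": [0, 0, -37], "dp": [0.1065, 0.074, 0.17], "hand": 1}, {"rotation": [0, 0, -37], "dp": [0.1065, 0.074, 0.17], "hand": 1}, {"rotation": [0, 0, -37], "dp": [0.1065, 0.074, 0.243], "hand": 1}, {"rotation": [0, 0, -37], "dp": [0.1065, 0.074, 0.243], "hand": 1}, {"rotation": [0, 0, -37], "dp": [0.1065, 0.074, 0.243], "hand": 1}]}}

```text
time_s: 3.1
ee_pos: [0.6166, 0.1361, 0.1786]
eef_rot: [1.57, 2.721, 0.0]
contact_force: [1.0, -0.3, -0.0]
width: 1.002
grip_force: 0.0
```

Call:
{"method": "apply_moves", "body": {"rows": [{"rotation": [0, 0, 0], "dp": [0, 0, 0], "hand": 0}, {"rotation": [0, 0, 0], "dp": [0, 0, 0], "hand": 0}, {"rotation": [0, 0, 0], "dp": [0, 0, 0], "hand": 0}, {"rotation": [0, 0, 0], "dp": [0, 0, 0], "hand": 0}, {"rotation": [0, 0, 0], "dp": [0, 0, 0], "hand": 0}, {"rotation": [0, 0, 0], "dp": [0, 0, 0], "hand": 0}], "grip_force": 30}}

```text
time_s: 3.85
ee_pos: [0.6165, 0.1365, 0.1773]
eef_rot: [-1.569, -2.722, 0.0]
contact_force: [-0.3, 0.3, 0.5]
width: -0.002
grip_force: 0.0
```

```bash
python3 - <<'E'
from h import *
print(observe()['width'],observe()['grip_force'])
p=np.array(observe()['ee_pos']); R=Ro.from_rotvec(observe()['eef_rot'])
h=np.array([.691,.008]);r=p[:2]-h;print(np.linalg.norm(r),np.degrees(np.arctan2(r[1],r[0])))
r*=.15/np.linalg.norm(r); a0=np.degrees(np.arctan2(r[1],r[0])); tot=173.08-a0
for k in range(1,9):
  a=tot*k/7; q=h+Ro.from_euler('z',a,degrees=True).apply([*r,0])[:2]
  print(k,R.inv().apply([*(q-p[:2]),0]).round(4),-a.round(1))
B=snap('side','d2.png')
E
```

```text
-0.0015981666515760148 0.0
0.1485114678639144 120.12201466083523
1 [ 0.0002 -0.0197  0.    ] -7.6
2 [-0.0037 -0.0392  0.    ] -15.1
3 [-0.0102 -0.0579  0.    ] -22.7
4 [-0.019  -0.0756  0.    ] -30.3
5 [-0.0301 -0.092   0.    ] -37.8
6 [-0.0433 -0.1068  0.    ] -45.4
7 [-0.0582 -0.1197  0.    ] -53.0
8 [-0.0748 -0.1305  0.    ] -60.5
```

The fingers closed on nothing, so I'll look.

```bash
python3 - <<'E'
from h import *
B=cv2.imread('pics/d2.png');A=snap('scene')['img'][:,:,::-1];W=snap('wrist')['img'][:,:,::-1]
c1=cv2.resize(B[90:220,190:330],(400,371),interpolation=cv2.INTER_CUBIC);c2=cv2.resize(A[110:240,260:400],(400,371),interpolation=cv2.INTER_CUBIC)
cv2.imwrite('pics/c2.png',np.hstack([c1,c2]));cv2.imwrite('pics/w2.png',W)
E
```

```text
(no output)
```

View pics/c2.png

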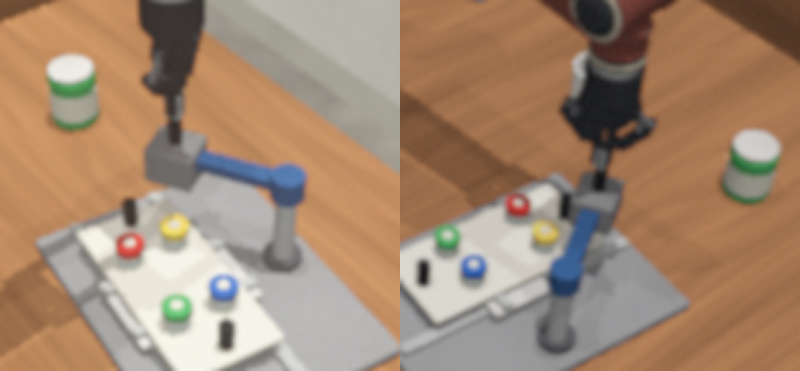

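View pics/w2.png

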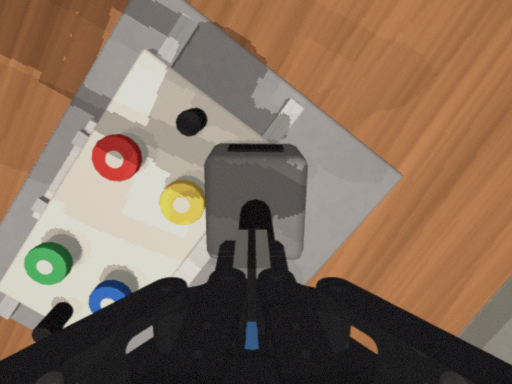

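```bash
python3 - <<'E'
from h import *
s=snap('wrist');np.savez('w2.npz',**s)
o=observe();print(o['ee_pos'],o['width'],s['eye'])
for p in((256,202),(256,212),(256,220)):
  for z in(.207,.165):print(p,z,onplane(s,p,z).round(4))
L=lids(s,dict(red=(116,158),yel=(181,205),grn=(47,264)))
# project TCP to image
R=Ro.from_rotvec(s['attitude']).as_matrix();c=R.T@(np.array(o['ee_pos'])-s['eye']);c*=[1,-1,-1];q=s['camera_matrix']@c;print('tcp px',q[:2]/q[2])
w=dict(np.load('w1.npz'));A=dict(np.load('A.npz'));B=dict(np.load('B.npz'))
# two-view of post top
for pa,sa in(((331,169),A),((251,131),B),((322,50),w)):print(onplane(sa,pa,.207).round(4))
g=cv2.cvtColor(w['img'],cv2.COLOR_RGB2GRAY)
ys,xs=np.where(g[38:72,305:340]<45);print(xs.min()+305,xs.max()+305,ys.min()+38,ys.max()+38,xs.mean()+305,ys.mean()+38)
E
```

```text
[0.61652917 0.13641397 0.17732366] 0.003643451975308108 [0.58091364 0.19757198 0.35014024]
(256, 202) 0.207 [0.6072 0.1562 0.207 ]
(256, 202) 0.165 [0.6149 0.1441 0.165 ]
(256, 212) 0.207 [0.6096 0.1521 0.207 ]
(256, 212) 0.165 [0.618  0.1388 0.165 ]
(256, 220) 0.207 [0.6115 0.1488 0.207 ]
(256, 220) 0.165 [0.6205 0.1344 0.165 ]
red [113.5 159.5] 1567 True [0.513 0.095 0.085]
yel [180.5 205. ] 1343 True [0.5766 0.0873 0.085 ]
grn [ 44.5 266. ] 1257 True [ 0.4988 -0.023   0.085 ]
tcp px [251.83082325 222.12466426]
[0.6224 0.1381 0.207 ]
[0.6133 0.1318 0.207 ]
[0.6171 0.1403 0.207 ]
309 328 45 62 314.5344827586207 55.73275862068965
```

```bash
python3 - <<'E'
from h import *
W=cv2.imread('pics/w2.png')[130:330,160:350]
cv2.imwrite('pics/c3.png',np.clip(cv2.resize(W,(570,600),interpolation=cv2.INTER_CUBIC).astype(float)*1.8,0,255))
E
```

```text
[ WARN:0@0.339] global loadsave.cpp:1063 imwrite_ Unsupported depth image for selected encoder is fallbacked to CV_8U.
```

View pics/c3.png

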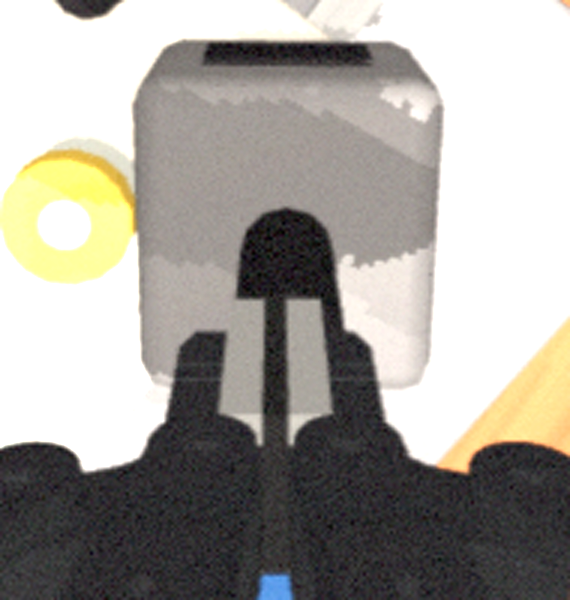

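```bash
python3 - <<'E'
from h import *
s=dict(np.load('w2.npz'));o=observe();T=Ro.from_rotvec(o['eef_rot']).as_matrix();print(T.round(3))
R=Ro.from_rotvec(s['attitude']).as_matrix()
def pr(p):
  c=R.T@(p-s['eye'])*[1,-1,-1];q=s['camera_matrix']@c;return (q[:2]/q[2]).round(1)
for x in(-.011,0,.011):
  for z in(0,-.019,-.03,-.06): print(x,z,pr(np.array(o['ee_pos'])+T@[x,0,z]), pr(np.array(o['ee_pos'])+T@[x,.01,z]))
print('post base/top', pr(np.array([.618,.1375,.165])),pr(np.array([.618,.1375,.207])))
E
```

```text
[[-0.501  0.865 -0.   ]
 [ 0.865  0.501 -0.   ]
 [ 0.    -0.    -1.   ]]
-0.011 0 [251.8 240.5] [269.8 240.4]
-0.011 -0.019 [251.9 256.8] [271.7 256.8]
-0.011 -0.03 [251.9 267.9] [273.1 267.9]
-0.011 -0.06 [252.1 307.4] [277.8 307.4]
0 0 [251.8 222.1] [270.  222.1]
0 -0.019 [251.9 236.7] [272.1 236.7]
0 -0.03 [251.9 246.8] [273.5 246.7]
0 -0.06 [252.1 282.5] [278.5 282.5]
0.011 0 [251.8 203.2] [270.3 203.2]
0.011 -0.019 [251.9 216. ] [272.4 215.9]
0.011 -0.03 [251.9 224.8] [273.9 224.7]
0.011 -0.06 [252.  256.3] [279.1 256.3]
post base/top [254.9 213.8] [255.8 246. ]
```

```bash
python3 - <<'E'
from h import *
print(env.grasp_offset, [a for a in dir(env) if a[0]!='_'])
p=np.array(observe()['ee_pos'])
for n,o,k in(('side',(190,90),400/140),('scene',(260,110),400/140)):
  s=snap(n);R=Ro.from_rotvec(s['attitude']).as_matrix()
  for dz in(0,.019,.03,.07):
    c=R.T@(p+[0,0,dz]-s['eye'])*[1,-1,-1];q=s['camera_matrix']@c;print(n,dz,((q[:2]/q[2]-o)*k).round(0)+([0,0] if n=='side' else [400,0]))
E
```

```text
0.0187 ['MotionError', 'grasp_offset']
side 0 [175. 134.]
side 0.019 [174. 121.]
side 0.03 [174. 114.]
side 0.07 [173.  87.]
scene 0 [596. 183.]
scene 0.019 [598. 173.]
scene 0.03 [599. 167.]
scene 0.07 [602. 144.]
```

The picture shows the shut fingers ending just above the post top, so the fingers sit farther back than assumed. Opening and going 24 mm lower is safe either way, so I'll do that and close.

Call:
{"method": "apply_moves", "body": {"rows": [{"rotation": [0, 0, 0], "dp": [0, 0, 0], "hand": 1}, {"rotation": [0, 0, 0], "dp": [0, 0, 0], "hand": 1}, {"rotation": [0, 0, 0], "dp": [0, 0, 0], "hand": 1}, {"rotation": [0, 0, 0], "dp": [0, 0, 0], "hand": 1}, {"rotation": [0, 0, 0], "dp": [0, 0, 0.012], "hand": 1}, {"rotation": [0, 0, 0], "dp": [0, 0, 0.024], "hand": 1}, {"rotation": [0, 0, 0], "dp": [0, 0, 0.024], "hand": 1}]}}

```text
time_s: 5.03
ee_pos: [0.6151, 0.1363, 0.1508]
eef_rot: [-1.567, -2.719, 0.004]
contact_force: [-0.2, 0.2, -1.0]
width: 1.002
grip_force: 0.0
```

Call:
{"method": "apply_moves", "body": {"rows": [{"rotation": [0, 0, 0], "dp": [0, 0, 0], "hand": 0}, {"rotation": [0, 0, 0], "dp": [0, 0, 0], "hand": 0}, {"rotation": [0, 0, 0], "dp": [0, 0, 0], "hand": 0}, {"rotation": [0, 0, 0], "dp": [0, 0, 0], "hand": 0}, {"rotation": [0, 0, 0], "dp": [0, 0, 0], "hand": 0}, {"rotation": [0, 0, 0], "dp": [0, 0, 0], "hand": 0}], "grip_force": 30}}

```text
time_s: 5.78
ee_pos: [0.617, 0.1366, 0.154]
eef_rot: [1.568, 2.721, 0.001]
contact_force: [-0.4, 0.7, 2.9]
width: 0.197
grip_force: 29.6
```

Gripped the post at width 0.197, about 17 mm. Now I'll swing it along the arc.

Call:
{"method": "apply_moves", "body": {"rows": [{"rotation": [0, 0, -4], "dp": [0.0003, -0.01, 0], "hand": 0}, {"rotation": [0, 0, -8], "dp": [0.0002, -0.02, 0], "hand": 0}, {"rotation": [0, 0, -11], "dp": [-0.0015, -0.0295, 0], "hand": 0}, {"rotation": [0, 0, -15], "dp": [-0.0037, -0.039, 0], "hand": 0}, {"rotation": [0, 0, -19], "dp": [-0.0067, -0.0487, 0], "hand": 0}, {"rotation": [0, 0, -23], "dp": [-0.0102, -0.058, 0], "hand": 0}, {"rotation": [0, 0, -26.5], "dp": [-0.0143, -0.067, 0], "hand": 0}, {"rotation": [0, 0, -30], "dp": [-0.019, -0.0756, 0], "hand": 0}, {"rotation": [0, 0, -34], "dp": [-0.0243, -0.084, 0], "hand": 0}, {"rotation": [0, 0, -38], "dp": [-0.03, -0.092, 0], "hand": 0}, {"rotation": [0, 0, -42], "dp": [-0.0365, -0.0997, 0], "hand": 0}, {"rotation": [0, 0, -45], "dp": [-0.0433, -0.107, 0], "hand": 0}]}}

```text
time_s: 7.28
ee_pos: [0.548, 0.0448, 0.1541]
eef_rot: [0.405, 3.109, 0.001]
contact_force: [10.0, 0.2, -3.5]
width: 0.196
grip_force: 29.4
```

```bash
python3 - <<'E'
from h import *
p=np.array(observe()['ee_pos']); R=Ro.from_rotvec(observe()['eef_rot'])
h=np.array([.691,.008]);r=p[:2]-h;print(np.linalg.norm(r),np.degrees(np.arctan2(r[1],r[0])))
print(R.as_matrix()[:,1],observe()['width'],observe()['grip_force'],observe()['contact_force'])
r*=.15/np.linalg.norm(r); a0=np.degrees(np.arctan2(r[1],r[0])); tot=173.08-a0
for a in(tot/2,tot,tot+1,tot+2,tot+3):
  q=h+Ro.from_euler('z',a,degrees=True).apply([*r,0])[:2]
  print(R.inv().apply([*(q-p[:2]),0]).round(4),-a.round(1))
E
```

```text
0.147701110333678 165.57787358429746
[0.25590615 0.96670055 0.00144287] 0.19623771778193755 29.386165738105774 [ 9.9509022   0.21951896 -3.54885474]
[ 0.0019 -0.0098 -0.    ] -3.8
[ 0.0009 -0.0196 -0.    ] -7.5
[ 0.0005 -0.0222 -0.    ] -8.5
[ 0.0001 -0.0248 -0.    ] -9.5
[-0.0004 -0.0273 -0.    ] -10.5
```

Call:
{"method": "apply_moves", "body": {"rows": [{"rotation": [0, 0, -4], "dp": [0, -0.0098, 0], "hand": 0}, {"rotation": [0, 0, -7.5], "dp": [-0.001, -0.0196, 0], "hand": 0}, {"rotation": [0, 0, -8], "dp": [-0.0015, -0.022, 0], "hand": 0}, {"rotation": [0, 0, -8], "dp": [-0.0015, -0.025, 0], "hand": 0}, {"rotation": [0, 0, -8], "dp": [-0.0015, -0.025, 0], "hand": 0}]}}

```text
time_s: 7.9
ee_pos: [0.5445, 0.0261, 0.154]
eef_rot: [0.188, 3.126, 0.019]
contact_force: [14.9, 17.7, -4.3]
width: 0.2
grip_force: 30.3
```

```bash
python3 - <<'E'
from h import *
o=observe();print(o['ee_pos'],o['contact_force'],o['width'])
E
```

```text
[0.54452359 0.02609555 0.15401888] [14.85642961 17.65704206 -4.26260624] 0.19979272524565897
```

The arm is home against its stop, with 17 N reaction. I'll release, rise and check from above.

Call:
{"method": "apply_moves", "body": {"rows": [{"rotation": [0, 0, 0], "dp": [0, 0.003, 0], "hand": 0}, {"rotation": [0, 0, 0], "dp": [0, 0.003, 0], "hand": 1}, {"rotation": [0, 0, 0], "dp": [0, 0.003, 0], "hand": 1}, {"rotation": [0, 0, 0], "dp": [0, 0.003, 0], "hand": 1}, {"rotation": [0, 0, 0], "dp": [0, 0.003, 0], "hand": 1}, {"rotation": [0, 0, 0], "dp": [0, 0.003, -0.06], "hand": 1}, {"rotation": [0, 0, 0], "dp": [0, 0.003, -0.12], "hand": 1}, {"rotation": [0, 0, 45], "dp": [0, 0.02, -0.2], "hand": 1}, {"rotation": [0, 0, 90], "dp": [0, 0.04, -0.266], "hand": 1}, {"rotation": [0, 0, 90], "dp": [0, 0.04, -0.266], "hand": 1}, {"rotation": [0, 0, 90], "dp": [0, 0.04, -0.266], "hand": 1}, {"rotation": [0, 0, 90], "dp": [0, 0.04, -0.266], "hand": 1}, {"rotation": [0, 0, 90], "dp": [0, 0.04, -0.266], "hand": 1}, {"rotation": [0, 0, 90], "dp": [0, 0.04, -0.266], "hand": 1}, {"rotation": [0, 0, 90], "dp": [0, 0.04, -0.266], "hand": 1}, {"rotation": [0, 0, 90], "dp": [0, 0.04, -0.266], "hand": 1}]}}

```text
time_s: 9.9
ee_pos: [0.5454, 0.0603, 0.4194]
eef_rot: [-2.355, -2.079, 0.0]
contact_force: [-0.3, -0.3, 0.7]
width: 0.997
grip_force: 0.0
```

```bash
python3 - <<'E'
from h import *
s=snap('wrist','w3.png');np.savez('w3.npz',**s);print(observe()['ee_pos'])
E
```

```text
[0.54540162 0.06034285 0.41935042]
```

View pics/w3.png

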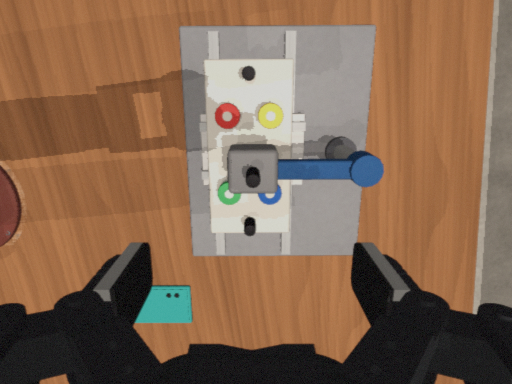

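The arm lies along the stand's x, with the head home and the post at about (253,180). Now the offsets.

```bash
python3 - <<'E'
from h import *
s=dict(np.load('w3.npz'))
L=lids(s,dict(red=(228,116),yel=(270,116)))
for p in((253,180),(253,182)): print('post',onplane(s,p,.207).round(4))
print('hub',[onplane(s,(366,169),z).round(4) for z in(.157,.165)])
print('base of column',onplane(s,(340,150),.02))
y=np.radians(-6.92);X=np.array([np.cos(y),np.sin(y)]);Y=np.array([-X[1],X[0]])
c=(L['red'][:2]+L['yel'][:2])/2-.06*Y
for O in((.5435,.0265),):
  O=np.array(O);m1=O-(.032*X-.06*Y);m2=O-(-.032*X+.06*Y);print('tray',c,'d1',m1-c,'d2',m2-m1)
  print('knobL',c+.12*Y,'->',m1+.12*Y,'stand coords of tray',(c-O)@X,(c-O)@Y)
k=c+.12*Y
go((*k,.13),-6.92);go((*k,.039),-6.92)
E
```

```text
red [226.6 115.8] 424 True [0.513  0.0958 0.085 ]
yel [270.  115.5] 391 True [0.5765 0.0883 0.085 ]
post [0.5431 0.0267 0.207 ]
post [0.5428 0.0242 0.207 ]
hub [array([0.6915, 0.0095, 0.157 ]), array([0.689 , 0.0117, 0.165 ])]
base of column [0.69168517 0.01038634 0.02      ]
tray [0.53751735 0.03246571] d1 [-0.01855524  0.05745268] d2 [ 0.04907578 -0.12683678]
knobL [0.55197535 0.15159155] -> [0.53342012 0.20904423] stand coords of tray -0.0066578392106633995 0.005201437712889945
dp [ 0.0914 -0.0048  0.2893] rot [-0.01  0.01 -0.24] d 0.303
dp [ 0.0914 -0.0048  0.3803] rot [-0.01  0.01 -0.24] d 0.391
```

Call:
{"method": "apply_moves", "body": {"rows": [{"rotation": [0, 0, 0], "dp": [0.05, -0.003, 0.04], "hand": 1}, {"rotation": [0, 0, 0], "dp": [0.0915, -0.005, 0.08], "hand": 1}, {"rotation": [0, 0, 0], "dp": [0.0915, -0.005, 0.14], "hand": 1}, {"rotation": [0, 0, 0], "dp": [0.0915, -0.005, 0.2], "hand": 1}, {"rotation": [0, 0, 0], "dp": [0.0915, -0.005, 0.26], "hand": 1}, {"rotation": [0, 0, 0], "dp": [0.0915, -0.005, 0.31], "hand": 1}, {"rotation": [0, 0, 0], "dp": [0.0915, -0.005, 0.35], "hand": 1}, {"rotation": [0, 0, 0], "dp": [0.0915, -0.005, 0.378], "hand": 1}, {"rotation": [0, 0, 0], "dp": [0.0915, -0.005, 0.378], "hand": 1}]}}

```text
time_s: 11.08
ee_pos: [0.5491, 0.1514, 0.0385]
eef_rot: [-2.348, -2.082, 0.008]
contact_force: [-0.9, -0.8, 0.6]
width: 1.003
grip_force: 0.0
```

Call:
{"method": "apply_moves", "body": {"rows": [{"rotation": [0, 0, 0], "dp": [0, 0, 0], "hand": 0}, {"rotation": [0, 0, 0], "dp": [0, 0, 0], "hand": 0}, {"rotation": [0, 0, 0], "dp": [0, 0, 0], "hand": 0}, {"rotation": [0, 0, 0], "dp": [0, 0, 0], "hand": 0}, {"rotation": [0, 0, 0], "dp": [0, 0, 0], "hand": 0}, {"rotation": [0, 0, 0], "dp": [0, 0, 0], "hand": 0}], "grip_force": 40}}

```text
time_s: 11.82
ee_pos: [0.5523, 0.1521, 0.0425]
eef_rot: [2.351, 2.083, 0.002]
contact_force: [-1.0, -0.7, 6.2]
width: 0.216
grip_force: 39.2
```

```bash
python3 - <<'E'
from h import *
o=observe();print(o['ee_pos'],o['contact_force'],o['width'],o['grip_force'])
R=Ro.from_rotvec(o['eef_rot']);print(R.as_matrix()[:2,1])
print(R.inv().apply([-.01856,.05745,0]).round(4)); go((.5332,.2087,.041),-6.92)
E
```

```text
[0.55229359 0.1520763  0.04254334] [-0.98231268 -0.73212876  6.15508095] 0.21557585352082506 39.21079874038696
[ 0.9927112  -0.12050854]
[ 0.0548 -0.0253 -0.    ]
dp [ 0.0539 -0.0258  0.0015] rot [ 0.08 -0.02 -0.  ] d 0.06
```

Call:
{"method": "apply_moves", "body": {"rows": [{"rotation": [0, 0, 0], "dp": [0.009, -0.004, 0], "hand": 0}, {"rotation": [0, 0, 0], "dp": [0.018, -0.0085, 0], "hand": 0}, {"rotation": [0, 0, 0], "dp": [0.027, -0.0127, 0], "hand": 0}, {"rotation": [0, 0, 0], "dp": [0.036, -0.017, 0], "hand": 0}, {"rotation": [0, 0, 0], "dp": [0.045, -0.021, 0], "hand": 0}, {"rotation": [0, 0, 0], "dp": [0.0545, -0.0255, 0], "hand": 0}, {"rotation": [0, 0, 0], "dp": [0.0545, -0.0255, 0], "hand": 0}, {"rotation": [0, 0, 0], "dp": [0.0545, -0.0255, 0], "hand": 0}]}}

```text
time_s: 12.82
ee_pos: [0.5333, 0.2108, 0.0425]
eef_rot: [-2.351, -2.084, -0.004]
contact_force: [-0.5, 1.3, 7.1]
width: 0.219
grip_force: 39.3
```

```bash
cat >> h.py <<'E'
def tray(s,g):
    "tray middle from visible lids + offsets of dots from pointer"
    y=np.radians(-6.92);X=np.array([np.cos(y),np.sin(y)]);Y=np.array([-X[1],X[0]]);O=np.array([.5433,.0260])
    D=dict(red=(-.032,.06),yel=(.032,.06),grn=(-.032,-.06),blu=(.032,-.06))
    L=lids(s,g);c=np.mean([L[k][:2]-D[k][0]*X-D[k][1]*Y for k in L],0)
    for k in('blu','red'):
        e=O-(c+D[k][0]*X+D[k][1]*Y); print(k,'needs world',e.round(4),'tool(x~Y,y~X)',(e@Y).round(4),(e@X).round(4))
    return c,X,Y
def guess(s,c,X,Y,names):
    R=Ro.from_rotvec(s['attitude']).as_matrix();D=dict(red=(-.032,.06),yel=(.032,.06),grn=(-.032,-.06),blu=(.032,-.06));g={}
    for n in names:
        p=np.array([*(c+D[n][0]*X+D[n][1]*Y),.085]);q=s['camera_matrix']@(R.T@(p-s['eye'])*[1,-1,-1]);g[n]=q[:2]/q[2]
    return g
X=np.array([np.cos(np.radians(-6.92)),np.sin(np.radians(-6.92))]);Y=np.array([-X[1],X[0]])
E
python3 - <<'E'
from h import *
o=observe();print(o['ee_pos'],o['contact_force'],o['width'])
for n in('scene','side'):
  s=snap(n);c=np.array(o['ee_pos'][:2])-.12*Y;tray(s,guess(s,c,X,Y,('red','grn')))
E
```

```text
[0.53332795 0.21078284 0.04252612] [-0.48791749  1.29696548  7.09001271] 0.2194388851134507
red [308.5 199. ] 224 False [0.605  0.0517 0.085 ]
grn [308.5 199. ] 224 False [0.605  0.0517 0.085 ]
blu needs world [-0.118   0.0416] tool(x~Y,y~X) 0.027 -0.1222
red needs world [-0.069  -0.0853] tool(x~Y,y~X) -0.093 -0.0582
red [279. 157.] 181 False [0.6947 0.0723 0.085 ]
grn [279. 157.] 181 False [0.6947 0.0723 0.085 ]
blu needs world [-0.2077  0.021 ] tool(x~Y,y~X) -0.0042 -0.2088
red needs world [-0.1587 -0.1058] tool(x~Y,y~X) -0.1242 -0.1448
```

Call:
{"method": "apply_moves", "body": {"rows": [{"rotation": [0, 0, 0], "dp": [-0.0015, 0, 0], "hand": 0}, {"rotation": [0, 0, 0], "dp": [-0.0015, 0, 0], "hand": 0}, {"rotation": [0, 0, 0], "dp": [-0.0015, 0, 0], "hand": 1}, {"rotation": [0, 0, 0], "dp": [-0.0015, 0, 0], "hand": 1}, {"rotation": [0, 0, 0], "dp": [-0.0015, 0, 0], "hand": 1}, {"rotation": [0, 0, 0], "dp": [-0.0015, 0, 0], "hand": 1}, {"rotation": [0, 0, 0], "dp": [-0.0015, 0, -0.03], "hand": 1}, {"rotation": [0, 0, 0], "dp": [-0.0015, 0, -0.07], "hand": 1}, {"rotation": [0, 0, 0], "dp": [-0.0015, 0, -0.13], "hand": 1}, {"rotation": [0, 0, 0], "dp": [-0.0015, 0, -0.19], "hand": 1}, {"rotation": [0, 0, 0], "dp": [-0.0515, 0, -0.25], "hand": 1}, {"rotation": [0, 0, 0], "dp": [-0.1, 0, -0.31], "hand": 1}, {"rotation": [0, 0, 0], "dp": [-0.15, 0, -0.37], "hand": 1}, {"rotation": [0, 0, 0], "dp": [-0.15, 0, -0.37], "hand": 1}, {"rotation": [0, 0, 0], "dp": [-0.15, 0, -0.37], "hand": 1}]}}

```text
time_s: 14.8
ee_pos: [0.5156, 0.0587, 0.4157]
eef_rot: [2.351, 2.076, 0.008]
contact_force: [0.7, 0.2, 0.5]
width: 1.003
grip_force: 0.0
```

```bash
python3 - <<'E'
from h import *
s=snap('wrist','w4.png');np.savez('w4.npz',**s);print(observe()['ee_pos'],observe()['time_s'])
tray(s,guess(s,np.array([.515,.0905]),X,Y,('red','yel','grn')))
E
```

```text
[0.51512117 0.05958895 0.41292373] 14.85
red [226.2  73.3] 462 True [0.4941 0.1527 0.085 ]
yel [271.5  73.1] 445 True [0.5576 0.145  0.085 ]
grn [228.4 156.8] 330 True [0.48   0.0337 0.085 ]
blu needs world [0.     0.0001] tool(x~Y,y~X) 0.0001 0.0
red needs world [ 0.0491 -0.1268] tool(x~Y,y~X) -0.1199 0.064
```

View pics/w4.png

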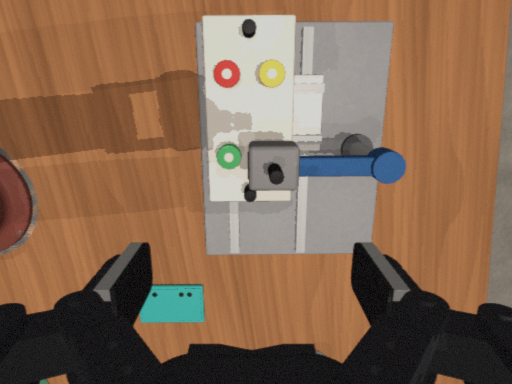

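Blue sits exactly under the pointer. I'll wait out a second, then go back to the left knob.

```bash
python3 - <<'E'
from h import *
c=np.array([.5433,.026])-.032*X+.06*Y;k=c+.12*Y;print(k)
go((*k,.13),-6.92);go((*k,.041),-6.92)
E
```

```text
[0.53322012 0.20854423]
dp [ 0.1499 -0.0011  0.283 ] rot [ 0.17 -0.03 -0.11] d 0.32
dp [ 0.1498 -0.0014  0.372 ] rot [ 0.17 -0.03 -0.11] d 0.401
```

Call:
{"method": "apply_moves", "body": {"rows": [{"rotation": [0, 0, 0], "dp": [0, 0, 0], "hand": 1}, {"rotation": [0, 0, 0], "dp": [0, 0, 0], "hand": 1}, {"rotation": [0, 0, 0], "dp": [0, 0, 0], "hand": 1}, {"rotation": [0, 0, 0], "dp": [0, 0, 0], "hand": 1}, {"rotation": [0, 0, 0], "dp": [0, 0, 0], "hand": 1}, {"rotation": [0, 0, 0], "dp": [0, 0, 0], "hand": 1}, {"rotation": [0, 0, 0], "dp": [0, 0, 0], "hand": 1}, {"rotation": [0, 0, 0], "dp": [0, 0, 0], "hand": 1}]}}

```text
time_s: 15.85
ee_pos: [0.5147, 0.0602, 0.4115]
eef_rot: [2.352, 2.083, 0.0]
contact_force: [0.5, 0.3, 0.3]
width: 1.001
grip_force: 0.0
```

```bash
python3 - <<'E'
from h import *
c=np.array([.5433,.026])-.032*X+.06*Y;k=c+.12*Y
go((*k,.13),-6.92);go((*k,.041),-6.92);print(observe()['time_s'])
E
```

```text
dp [0.1495 0.0004 0.2815] rot [ 0.01  0.   -0.01] d 0.319
dp [0.1495 0.0004 0.3705] rot [ 0.01  0.   -0.01] d 0.399
15.85
```

Call:
{"method": "apply_moves", "body": {"rows": [{"rotation": [0, 0, 0], "dp": [0.05, 0, 0.03], "hand": 1}, {"rotation": [0, 0, 0], "dp": [0.1, 0, 0.06], "hand": 1}, {"rotation": [0, 0, 0], "dp": [0.1495, 0, 0.09], "hand": 1}, {"rotation": [0, 0, 0], "dp": [0.1495, 0, 0.15], "hand": 1}, {"rotation": [0, 0, 0], "dp": [0.1495, 0, 0.21], "hand": 1}, {"rotation": [0, 0, 0], "dp": [0.1495, 0, 0.27], "hand": 1}, {"rotation": [0, 0, 0], "dp": [0.1495, 0, 0.31], "hand": 1}, {"rotation": [0, 0, 0], "dp": [0.1495, 0, 0.345], "hand": 1}, {"rotation": [0, 0, 0], "dp": [0.1495, 0, 0.37], "hand": 1}, {"rotation": [0, 0, 0], "dp": [0.1495, 0, 0.37], "hand": 1}, {"rotation": [0, 0, 0], "dp": [0.1495, 0, 0.37], "hand": 0}, {"rotation": [0, 0, 0], "dp": [0.1495, 0, 0.37], "hand": 0}, {"rotation": [0, 0, 0], "dp": [0.1495, 0, 0.37], "hand": 0}, {"rotation": [0, 0, 0], "dp": [0.1495, 0, 0.37], "hand": 0}, {"rotation": [0, 0, 0], "dp": [0.1495, 0, 0.37], "hand": 0}, {"rotation": [0, 0, 0], "dp": [0.1495, 0, 0.37], "hand": 0}]}}

```text
time_s: 17.85
ee_pos: [0.5333, 0.2088, 0.0424]
eef_rot: [2.351, 2.083, 0.002]
contact_force: [-1.5, -0.4, 5.6]
width: 0.212
grip_force: 39.2
```

Call:
{"method": "apply_moves", "body": {"rows": [{"rotation": [0, 0, 0], "dp": [-0.008, 0.008, 0], "hand": 0}, {"rotation": [0, 0, 0], "dp": [-0.016, 0.016, 0], "hand": 0}, {"rotation": [0, 0, 0], "dp": [-0.024, 0.024, 0], "hand": 0}, {"rotation": [0, 0, 0], "dp": [-0.032, 0.032, 0], "hand": 0}, {"rotation": [0, 0, 0], "dp": [-0.04, 0.04, 0], "hand": 0}, {"rotation": [0, 0, 0], "dp": [-0.048, 0.048, 0], "hand": 0}, {"rotation": [0, 0, 0], "dp": [-0.056, 0.056, 0], "hand": 0}, {"rotation": [0, 0, 0], "dp": [-0.06, 0.064, 0], "hand": 0}, {"rotation": [0, 0, 0], "dp": [-0.06, 0.064, 0], "hand": 0}, {"rotation": [0, 0, 0], "dp": [-0.06, 0.064, 0], "hand": 0}]}}

```text
time_s: 19.1
ee_pos: [0.5902, 0.141, 0.0424]
eef_rot: [2.35, 2.082, 0.002]
contact_force: [0.8, -1.5, 5.6]
width: 0.218
grip_force: 39.4
```

Call:
{"method": "apply_moves", "body": {"rows": [{"rotation": [0, 0, 0], "dp": [0, 0, 0], "hand": 1}, {"rotation": [0, 0, 0], "dp": [0, 0, 0], "hand": 1}, {"rotation": [0, 0, 0], "dp": [0, 0, 0], "hand": 1}, {"rotation": [0, 0, 0], "dp": [0, 0, 0], "hand": 1}, {"rotation": [0, 0, 0], "dp": [0, 0, -0.03], "hand": 1}, {"rotation": [0, 0, 0], "dp": [0, 0, -0.08], "hand": 1}, {"rotation": [0, 0, 0], "dp": [0, 0, -0.14], "hand": 1}, {"rotation": [0, 0, 0], "dp": [0, 0, -0.2], "hand": 1}, {"rotation": [0, 0, 0], "dp": [-0.04, 0, -0.26], "hand": 1}, {"rotation": [0, 0, 0], "dp": [-0.07, 0, -0.31], "hand": 1}, {"rotation": [0, 0, 0], "dp": [-0.09, 0, -0.36], "hand": 1}, {"rotation": [0, 0, 0], "dp": [-0.09, 0, -0.36], "hand": 1}, {"rotation": [0, 0, 0], "dp": [-0.09, 0, -0.36], "hand": 1}]}}

```text
time_s: 20.72
ee_pos: [0.5781, 0.052, 0.4009]
eef_rot: [-2.352, -2.083, 0.0]
contact_force: [1.0, -0.3, -1.1]
width: 1.0
grip_force: 0.0
```

```bash
python3 - <<'E'
from h import *
s=snap('wrist','w5.png');e=np.array([.5902,.141])-.12*Y
c,_,_=tray(s,guess(s,e,X,Y,('red','yel')));print('tray',c,e,'knobR',c-.12*Y)
k=c-.12*Y;go((*k,.041),-6.92)
E
```

```text
red [229.8 118.2] 452 True [0.5512 0.0849 0.085 ]
yel [274.6 118. ] 418 True [0.6145 0.0773 0.085 ]
blu needs world [-0.0569  0.0679] tool(x~Y,y~X) 0.0605 -0.0646
red needs world [-0.0078 -0.059 ] tool(x~Y,y~X) -0.0595 -0.0006
tray [0.57561871 0.02154857] [0.575742   0.02187416] knobR [ 0.56116071 -0.09757727]
dp [-0.1507  0.0024  0.3587] rot [-0.15  0.01  0.01] d 0.389
```

Call:
{"method": "apply_moves", "body": {"rows": [{"rotation": [0, 0, 0], "dp": [-0.05, 0.001, 0.01], "hand": 1}, {"rotation": [0, 0, 0], "dp": [-0.1, 0.002, 0.03], "hand": 1}, {"rotation": [0, 0, 0], "dp": [-0.1505, 0.0024, 0.06], "hand": 1}, {"rotation": [0, 0, 0], "dp": [-0.1505, 0.0024, 0.12], "hand": 1}, {"rotation": [0, 0, 0], "dp": [-0.1505, 0.0024, 0.18], "hand": 1}, {"rotation": [0, 0, 0], "dp": [-0.1505, 0.0024, 0.24], "hand": 1}, {"rotation": [0, 0, 0], "dp": [-0.1505, 0.0024, 0.29], "hand": 1}, {"rotation": [0, 0, 0], "dp": [-0.1505, 0.0024, 0.33], "hand": 1}, {"rotation": [0, 0, 0], "dp": [-0.1505, 0.0024, 0.358], "hand": 1}, {"rotation": [0, 0, 0], "dp": [-0.1505, 0.0024, 0.358], "hand": 1}, {"rotation": [0, 0, 0], "dp": [-0.1505, 0.0024, 0.358], "hand": 0}, {"rotation": [0, 0, 0], "dp": [-0.1505, 0.0024, 0.358], "hand": 0}, {"rotation": [0, 0, 0], "dp": [-0.1505, 0.0024, 0.358], "hand": 0}, {"rotation": [0, 0, 0], "dp": [-0.1505, 0.0024, 0.358], "hand": 0}, {"rotation": [0, 0, 0], "dp": [-0.1505, 0.0024, 0.358], "hand": 0}, {"rotation": [0, 0, 0], "dp": [-0.1505, 0.0024, 0.358], "hand": 0}]}}

```text
time_s: 22.78
ee_pos: [0.5631, -0.0979, 0.0446]
eef_rot: [2.351, 2.082, 0.001]
contact_force: [-2.1, 0.2, 6.3]
width: 0.209
grip_force: 39.2
```

```bash
python3 - <<'E'
from h import *
o=observe();print(o['ee_pos'],o['contact_force'],o['width'])
k=np.array([.5433,.026])+.032*X-.18*Y;go((*k,o['ee_pos'][2]),-6.92)
E
```

```text
[ 0.56312208 -0.09790802  0.04455228] [-2.10471868  0.19340122  6.34665041] 0.2092107399838767
dp [-0.0594 -0.0026  0.    ] rot [ 0.08  0.02 -0.  ] d 0.059
```

Call:
{"method": "apply_moves", "body": {"rows": [{"rotation": [0, 0, 0], "dp": [-0.009, 0, 0], "hand": 0}, {"rotation": [0, 0, 0], "dp": [-0.018, -0.001, 0], "hand": 0}, {"rotation": [0, 0, 0], "dp": [-0.027, -0.0015, 0], "hand": 0}, {"rotation": [0, 0, 0], "dp": [-0.036, -0.002, 0], "hand": 0}, {"rotation": [0, 0, 0], "dp": [-0.045, -0.0022, 0], "hand": 0}, {"rotation": [0, 0, 0], "dp": [-0.053, -0.0022, 0], "hand": 0}, {"rotation": [0, 0, 0], "dp": [-0.0592, -0.0022, 0], "hand": 0}, {"rotation": [0, 0, 0], "dp": [-0.0592, -0.0022, 0], "hand": 0}, {"rotation": [0, 0, 0], "dp": [-0.0592, -0.0022, 0], "hand": 0}]}}

```text
time_s: 23.9
ee_pos: [0.5542, -0.1577, 0.0446]
eef_rot: [2.349, 2.08, 0.001]
contact_force: [0.8, -1.8, 5.5]
width: 0.214
grip_force: 39.2
```

```bash
python3 - <<'E'
from h import *
o=observe();print(o['ee_pos'],o['contact_force'],o['width'])
k=np.array([.5433,.026])+.032*X-.18*Y;go((*k,o['ee_pos'][2]),-6.92)
E
```

```text
[ 0.55420593 -0.1576975   0.04459242] [ 0.84589474 -1.79665074  5.51152261] 0.2136046777805452
dp [ 0.001 -0.001 -0.   ] rot [ 0.17  0.12 -0.03] d 0.001
```

Within about 1 mm. I'll release, rise and check.

Call:
{"method": "apply_moves", "body": {"rows": [{"rotation": [0, 0, 0], "dp": [0.0005, -0.0005, 0], "hand": 0}, {"rotation": [0, 0, 0], "dp": [0.0005, -0.0005, 0], "hand": 1}, {"rotation": [0, 0, 0], "dp": [0.0005, -0.0005, 0], "hand": 1}, {"rotation": [0, 0, 0], "dp": [0.0005, -0.0005, 0], "hand": 1}, {"rotation": [0, 0, 0], "dp": [0.0005, -0.0005, 0], "hand": 1}, {"rotation": [0, 0, 0], "dp": [0, 0, -0.03], "hand": 1}, {"rotation": [0, 0, 0], "dp": [0, 0, -0.08], "hand": 1}, {"rotation": [0, 0, 0], "dp": [0, 0, -0.14], "hand": 1}, {"rotation": [0, 0, 0], "dp": [0, 0, -0.2], "hand": 1}, {"rotation": [0, 0, 0], "dp": [0, 0, -0.26], "hand": 1}, {"rotation": [0, 0, 0], "dp": [0.04, 0, -0.31], "hand": 1}, {"rotation": [0, 0, 0], "dp": [0.08, 0, -0.36], "hand": 1}, {"rotation": [0, 0, 0], "dp": [0.12, 0, -0.36], "hand": 1}, {"rotation": [0, 0, 0], "dp": [0.16, 0, -0.36], "hand": 1}, {"rotation": [0, 0, 0], "dp": [0.16, 0, -0.36], "hand": 1}, {"rotation": [0, 0, 0], "dp": [0.16, 0, -0.36], "hand": 1}, {"rotation": [0, 0, 0], "dp": [0.16, 0, -0.36], "hand": 1}, {"rotation": [0, 0, 0], "dp": [0.16, 0, -0.36], "hand": 1}]}}

```text
time_s: 26.15
ee_pos: [0.5723, 0.0017, 0.4033]
eef_rot: [-2.353, -2.081, 0.0]
contact_force: [0.1, 0.1, -0.3]
width: 1.0
grip_force: 0.0
```

```bash
python3 - <<'E'
from h import *
s=snap('wrist','w6.png');e=np.array([.5433,.026])+.032*X-.06*Y
print(guess(s,e,X,Y,('blu','yel','grn')));tray(s,guess(s,e,X,Y,('yel','grn','blu')))
E
```

```text
{'blu': array([272.57237225, 203.19629581]), 'yel': array([273.82029556, 124.1146118 ]), 'grn': array([230.88239717, 203.29677648])}
yel [273.5 117.5] 126 False [0.6074 0.0276 0.085 ]
grn [230.8 203.5] 323 True [ 0.5287 -0.0934  0.085 ]
blu [272.5 203.5] 345 True [ 0.5922 -0.1013  0.085 ]
blu needs world [-0.0492  0.124 ] tool(x~Y,y~X) 0.1172 -0.0637
red needs world [-0.0001 -0.0028] tool(x~Y,y~X) -0.0028 0.0003
```

View pics/w6.png

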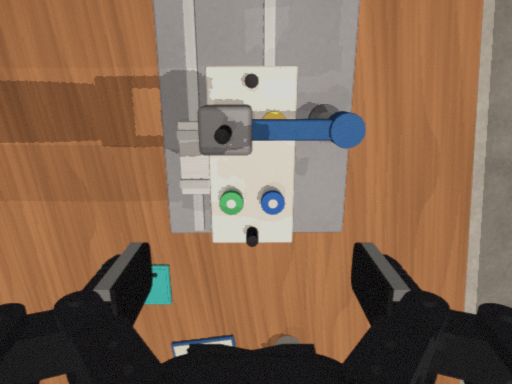

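The green and blue lids are within 0.3 px of where they should be with red under the pointer. The arm is home and the tray has stood untouched for over a second. The yellow lid is hidden by the arm, so I ignore its reading.

```bash
python3 -c "
from station import order
print(order.hand_in())"
```

```text
the job is handed in; nothing more can be done
None
```

I swung the reader arm home, put blue (one dot) under the pointer for over a second, then left red (two dots) under it, and handed the job in at about 26 s; the hand-in gave no verdict.

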